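# Hold the hardness gauge square on the chalk-marked heel

### The arm

A 7-joint arm with a two-finger parallel gripper is mounted at the origin on the work surface. World frame = base frame: x ahead of the robot, y to its left, z up, the work surface at z = 0. Lengths are in mm, angles in rad, forces in N, time in s.
With the tool pointing down it reaches from about 400 to 900 mm from the base axis. Payload 5.5 kg.
Tool frame: the origin (TCP) lies midway between the tips of the shut fingers; the grasp point (between the pads) lies 19 mm behind it (manip.grip_depth is the distance from the TCP to the grasp point, in mm); z points along the fingers, y is the line along which they close (so a half turn about z gives the same grasp; the last joint's range is limited). The gripper opens to 85 mm and grips with 20 to 120 N. Pads are 22 mm wide; open, the fingers measure 114 mm over their backs; the gripper's body (76 mm by 85 mm) begins 54 mm behind the grasp point. The pads swing forward as they close: fully open they stand 13 mm farther back than shut.
Start: joints at [-0.939, 0.501, -0.427, 1.55, 0.221, 1.138, -0.21], TCP at [234.286, 606.309, 231.31] pointing down, gripper open.
Joint ranges: [-2.88, 2.88], [-0.31, 2.03], [-1.54, 1.56], [0.2, 2.42], [-1.41, 4.55], [0.19, 2.02], [-2.57, 2.57]. Speed limits (rad/s): [2.57, 2.57, 3.14, 3.14, 3.14, 3.14, 3.14].

### API

Orientations are given as a rotation vector (axis times angle).
In Python, from cell import manip, effector, inverse_kinematics, cams, workorder, monitor gives the robot as it stands. The module is installed in compiled form; this text tells all that it offers. Calls block until the motion is done:
- manip.move_ptp(position, orientation): joint-space move of the TCP to a pose.
- manip.move_l(position, orientation=None, speed=150): straight line of the TCP; orientation=None keeps the orientation; speed is the mean speed in mm/s.
- manip.set_joints(angles): joint-space move.
- effector.grip(opening): finger opening in mm; the grip force is fixed at half the most; returns when the fingers have stopped.
- manip.wait(seconds).
- inverse_kinematics(position, orientation): joint angles nearest the present ones, or None.
- cams.get_image(name): name is "side" or "top"; returns a dict with "pixels" (384x512x3 uint8, blue, green, red), "camera_matrix" (3x3 intrinsics, pixels), "world_to_cam" (4x4, takes a point from world to camera coordinates). Camera axes: x right, y up, looking along -z (the intrinsics and any distortion apply to the point x, -y, -z); pixel columns grow to the right and rows downward; lengths in mm; the calibration is good to about 2 mm. A picture is of the moment at which its call begins. There is no depth.
A pose or a line that the arm cannot do raises manip.IKError and nothing moves.
- workorder.close_job(): hands the job in; it is judged then, once.
Readings, each from a call of its own:
- monitor.read_time_s(): time.
- monitor.read_joints(): joint angles.
- monitor.read_joint_velocities(): joint speeds.
- monitor.read_joint_torque(): joint torques, N m.
- monitor.read_eef_pos(): TCP position.
- monitor.read_eef_rot(): TCP orientation.
- monitor.read_ft_force(): force on the tool from outside, world axes, zero at the start.
- monitor.read_wrist_torque(): the same for the moment, N m.
- monitor.read_width(): finger opening in mm.
- monitor.read_grasp_force(): force on a finger pad.
Only numpy, scipy, OpenCV 4.12 (cv2) and the standard library are available. Lean on these libraries where they do the work, as an engineer would, in place of code of your own. Each camera call takes 0.05 s, during which the arm holds its last target. There are 200 camera calls.

### The job

The shoe on the tilted lasting jack has a chalk cross on its rubber heel. Lift the dial hardness gauge (black knob on top) out of its wooden rest, set its round foot on the cross, square to the heel's tilted face, and press gently until the sprung pin is in and the foot sits flat on the rubber. Finish while still holding it there with that light push, so that I can read the dial; do not knock the shoe out of its tilt, and leave the other things on the bench where they are.

Things in the scene. Friction and masses are not known exactly. Their poses are not given: they have to be found in the camera images.
- gauge_grip (a point): Middle of the black knob (24 mm across, 24 mm high) on top of the dial hardness gauge, which stands upright in its wooden rest. The gauge: 118 mm tall, 240 g; 18 mm foot, stem, round dial case 58 mm across and 22 mm thick, 12 mm neck, knob. This point is on its axis, 106 mm above the foot's face, 25 mm above the case. z: from foot to knob; x: from the dial's face to its back.
- gauge_foot (a point): Centre of the flat round foot face (18 mm across) of the gauge, 106 mm below the knob's middle on the gauge's axis; same axes. In the rest it sits in a round recess 23 mm across and 16 mm deep, 12 mm above the table.
- gauge_pin (a joint): Sprung pin of the gauge, 3.6 mm thick, standing 2.5 mm out of the middle of the foot. 0 m: fully out; 0.0025 m: flush with the foot. The spring yields from about 1 N; pressed on the heel, the pin goes in about 0.002 m (the rubber gives a little) by about 9 N, when the foot sits flat and carries any further push, almost without give. Aim for 9 to 15 N in all.
- gauge_rest: Wooden rest of the gauge, a block 90 x 90 x 28 mm fixed to the bench, with the recess for the foot in its middle. Origin: centre of its underside.
- heel_mark (a point): Centre of the chalk cross (16 mm) on the black rubber heel of the brown shoe clamped sole up on the jack. The heel face is flat, D-shaped, 74 x 64 mm, about 0.2 m above the bench, the cross near its middle. z: straight out of the heel face, which leans towards the toe; x: in the face, from toe to heel.
- jack_tilt (a joint): Tilt of the jack's head with the shoe on it, about a level axis across the shoe: 0 rad heel face level, growing as the toe goes down. It is clamped and stays as set.
- jack: Foot of the steel lasting jack, 150 x 120 mm, fixed to the bench; the level tilt axis is 85 mm above its centre. Origin: centre of its underside. The shoe's toe points along its -x and ends 236 mm from the centre, the heel 45 mm behind it.
- hammer: Bystander: shoe hammer lying down, handle 18 mm thick, 230 mm long. Leave alone.
- dye_bottle: Bystander: small amber bottle, 38 mm across, 105 mm tall. Leave alone.
- cream_jar: Bystander: glass jar, 54 mm across, 45 mm tall. Leave alone.
- nail_tin: Bystander: low round tin of brass nails, 68 mm across, 22 mm tall. Leave alone.
- top_lift_a: Bystander: rubber heel piece 74 x 64 x 7 mm lying on the bench. Leave alone.
- top_lift_b: Bystander: a second such heel piece. Leave alone.
- shoe_brush: Bystander: brush 150 x 48 x 40 mm lying bristles down. Leave alone.
Mind the look-alikes: they are no part of the job. There is more than one size of the part that bears gauge_grip; the job needs the larger.

How it is judged:
By the outcome, as a careful person would: the job done as asked, in the order asked, and still so for the second after the job is handed in, while the arm keeps its last pose, push and grip.
It also fails if it takes over 35 s, if anything falls off the work surface, if the arm or the gripper's body presses on something with over 40 N, if the wrist force passes 120 N, or if a joint passes its speed limit or range.

## Working session

There is one attempt and no reset: what is moved stays moved. The work goes in short steps, each a Python script; the robot and the scene stay as the last script left them, time stands still between calls to the robot, and variables do not carry over. Pictures are saved under pics/ and viewed, at most 10 in all, crops included, and the job is handed in when it is done.

```bash
mkdir -p pics; python3 - <<'E'
from cell import cams, monitor
import cv2, numpy as np
for n in ("side","top"):
    d=cams.get_image(n); cv2.imwrite(f"pics/{n}0.png",d["pixels"])
    np.savez(f"{n}0.npz",**d)
    print(n,d["camera_matrix"].tolist(),np.round(d["world_to_cam"],3).tolist(),[k for k in d])
print(monitor.read_time_s(),monitor.read_eef_rot())
E
```

```text
side [[422.176151700514, 0.0, 252.5508946244776], [0.0, 422.176151700514, 187.93911449101617], [0.0, 0.0, 1.0]] [[0.719, -0.695, 0.002, -411.361], [0.516, 0.535, 0.669, -373.242], [-0.466, -0.48, 0.743, -1019.159], [0.0, 0.0, 0.0, 1.0]] ['pixels', 'camera_matrix', 'world_to_cam']
top [[348.36534042827225, 0.0, 260.1401158802317], [0.0, 348.36534042827225, 187.29537400427182], [0.0, 0.0, 1.0]] [[-0.008, -1.0, -0.012, 18.71], [0.992, -0.009, 0.125, -576.85], [-0.126, -0.011, 0.992, -1048.975], [0.0, 0.0, 0.0, 1.0]] ['pixels', 'camera_matrix', 'world_to_cam']
0.1 [-5.75795959e-01 -3.08799205e+00  2.70084485e-03]
```

View pics/side0.png

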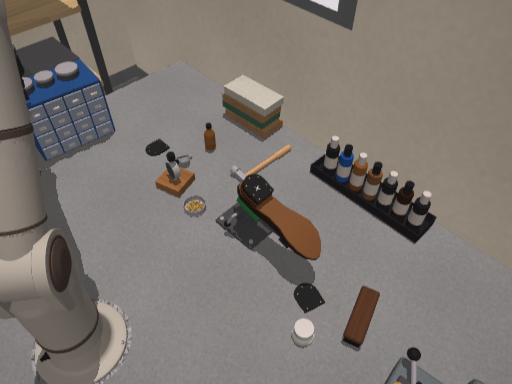

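View pics/top0.png

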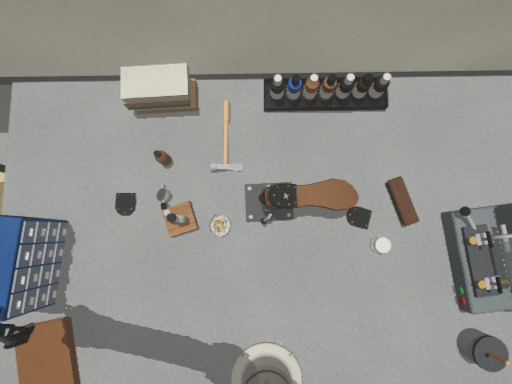

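```bash
python3 - <<'E'
import cv2, numpy as np
s=cv2.imread("pics/side0.png");t=cv2.imread("pics/top0.png")
r=lambda im,x,y,w,h:cv2.resize(im[y:y+h,x:x+w],(400,300),interpolation=cv2.INTER_CUBIC)
a=np.vstack([np.hstack([r(s,140,140,80,60),r(s,220,165,80,60)]),np.hstack([r(t,140,180,80,60),r(t,240,165,80,60)])])
cv2.imwrite("pics/crop1.png",a)
E
```

```text
(no output)
```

View pics/crop1.png

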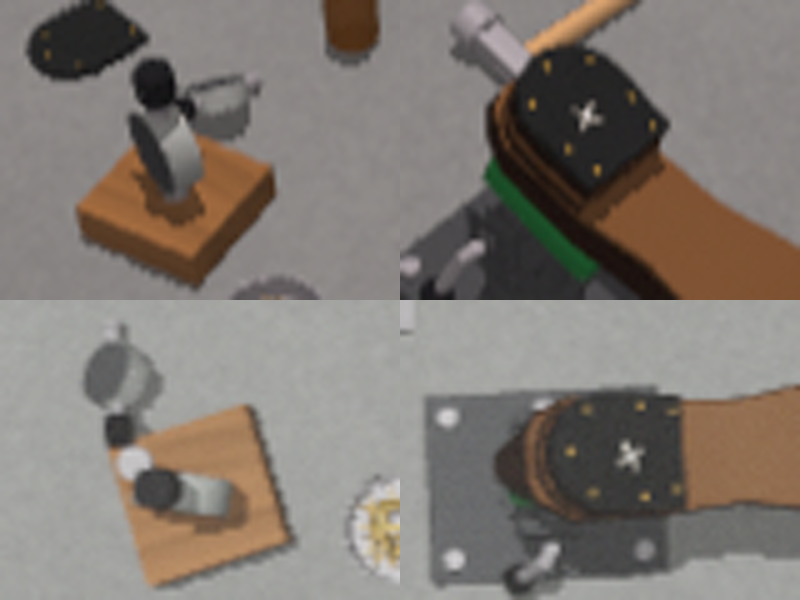

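Candidates for the gauge: the standing gauge in the wooden rest, with its knob at side (171,156) and top (171,218). The smaller gauge lies behind it, with its knob at side (177,161) and top (164,206). I choose the standing one, which is the larger and sits in the rest. The chalk cross is at side (257,188) and top (286,196), and the heel carries 7 brass nails that I can use to fit its plane.

```bash
cat > h.py <<'E'
import numpy as np, cv2
from scipy.spatial.transform import Rotation as R
class Cam:
    def __init__(s,n,f=None):
        d=np.load(f) if f else __import__('cell').cams.get_image(n)
        s.px=d["pixels"]; W=np.array(d["world_to_cam"],float)
        W=np.diag([1,-1,-1,1])@W; s.P=np.array(d["camera_matrix"])@W[:3]; s.K=np.array(d["camera_matrix"]); s.W=W
    def proj(s,p):
        q=s.P@np.append(p,1); return q[:2]/q[2]
    def plane(s,uv,z):
        d=s.W[:3,:3].T@np.linalg.solve(s.K,[*uv,1]); c=-s.W[:3,:3].T@s.W[:3,3]
        return c+d*(z-c[2])/d[2]
def tri(a,ua,b,ub):
    X=cv2.triangulatePoints(a.P,b.P,np.array(ua,float).reshape(2,1),np.array(ub,float).reshape(2,1)).ravel()
    X=X[:3]/X[3]; e=np.r_[a.proj(X)-ua,b.proj(X)-ub]; return X,np.abs(e).max()
E
cat > m.py <<'E'
from h import *
S=Cam("side","side0.npz");T=Cam("top","top0.npz")
def cen(px,g,r,f):
    x,y=g
    for _ in range(3):
        x0,y0=int(round(x-r)),int(round(y-r)); w=px[y0:y0+2*r+1,x0:x0+2*r+1].astype(float)
        k=np.clip(f(w),0,None); k=np.clip(k-np.median(k)-.15*k.max(),0,None)
        yy,xx=np.mgrid[y0:y0+2*r+1,x0:x0+2*r+1]; x,y=(k*xx).sum()/k.sum(),(k*yy).sum()/k.sum()
    return np.array([x,y])
yel=lambda w:w[...,2]-w[...,0]; wh=lambda w:w.min(-1)
c=lambda l,ox,oy,X,Y:[((a-X+.5)/5+ox-.5,(b-Y+.5)/5+oy-.5) for a,b in l]
sn=c([(590,58),(632,97),(653,125),(531,104),(568,150),(598,170),(547,66)],220,165,400,0)
tn=c([(587,409),(641,406),(674,411),(593,492),(645,496),(676,490),(571,451)],240,165,400,300)
N=[]
for a,b in zip(sn,tn):
    ua,ub=cen(S.px,a,2,yel),cen(T.px,b,2,yel); X,e=tri(S,ua,T,ub); N.append(X); print(ua.round(1),ub.round(1),X.round(1),round(e,2))
sc,tc=cen(S.px,(257,188),4,wh),cen(T.px,(286,196),4,wh)
M,e=tri(S,sc,T,tc); print("mark",sc,tc,M.round(1),round(e,2))
N=np.array(N)
P=np.vstack([N,M]); m=P.mean(0); n=np.linalg.svd(P-m)[2][2]; n*=np.sign(n[2]); print("n",n.round(3),"tilt",np.degrees(np.arccos(n[2])).round(1),"res",((P-m)@n).round(1))
# jack plate top edges in top view: dark grey
g=cv2.cvtColor(T.px,cv2.COLOR_BGR2GRAY); print(g[183:225:6,240:300:5])
def dark(px,box,th):
    x0,y0,x1,y1=box; w=px[y0:y1,x0:x1].max(-1)<th
    q=cv2.connectedComponentsWithStats(w.astype(np.uint8)); return [(i[4],(i[:4]+[x0,y0,0,0]).tolist(),(ct+[x0,y0]).round(1)) for i,ct in zip(q[2][1:],q[3][1:]) if i[4]>8]
print("side knob",dark(S.px,(162,150,176,170),45)); print("top knob",dark(T.px,(160,203,182,226),60))
K,e=tri(S,(170.6,156.2),T,(171.4,217.9)); print("knob rough",K.round(1),e)
# rest top: wood mask
for C,b in((T,(155,195,203,240)),(S,(150,160,200,197))):
    w=C.px[b[1]:b[3],b[0]:b[2]].astype(int); k=((w[...,2]-w[...,0])>35).astype(np.uint8)
    ct=max(cv2.findContours(k,0,1)[0],key=cv2.contourArea); r=cv2.minAreaRect(ct); bp=cv2.boxPoints(r)+[b[0],b[1]]
    print("rest",bp.round(1).tolist(),[C.plane(p,28).round(0)[:2].tolist() for p in bp],C.plane(bp.mean(0),28).round(1))
E
python3 m.py
```

```text
[257.5 176.4] [276.8 186.3] [558.8 -32.1 198.2] 0.03
[265.8 183.9] [287.6 185.7] [561.1 -61.3 190.4] 0.0
[270.  189.6] [nan nan] [nan nan nan] nan
[246.  185.4] [278.2 203.1] [514.1 -35.1 199.5] 0.01
[253.2 194.4] [288.6 203.8] [512.9 -63.2 188.2] 0.01
[259.  198.5] [nan nan] [nan nan nan] nan
[248.9 177.7] [273.7 194.8] [535.8 -23.4 203.5] 0.01
mark [257.08478261 187.76180124] [285.47520661 195.52187652] [534.8 -55.2 190.4] 0.0m.py:8: RuntimeWarning: invalid value encountered in scalar divide
  yy,xx=np.mgrid[y0:y0+2*r+1,x0:x0+2*r+1]; x,y=(k*xx).sum()/k.sum(),(k*yy).sum()/k.sum()
Traceback (most recent call last):
  File "m.py", line 20, in <module>
    P=np.vstack([N,M]); m=P.mean(0); n=np.linalg.svd(P-m)[2][2]; n*=np.sign(n[2]); print("n",n.round(3),"tilt",np.degrees(np.arccos(n[2])).round(1),"res",((P-m)@n).round(1))
                                       ~~~~~~~~~~~~~^^^^^
numpy.linalg.LinAlgError: SVD did not converge
```

```bash
sed -i 's|^    ua,ub=cen.*|    ua,ub=[q if np.isfinite(q).all() else np.array(g0) for q,g0 in ((cen(S.px,a,2,yel),a),(cen(T.px,b,2,yel),b))]; X,e=tri(S,ua,T,ub); N.append(X); print(ua.round(1),ub.round(1),X.round(1),round(e,2))|; /^g=cv2/d' m.py
cat >> m.py <<'E'
# jack plate outline in top view (dark grey, bolts at corners are light)
hsv=T.px[180:225,240:275].max(-1); w=((hsv<110)).astype(np.uint8)
for r in (190,194,198,214,218): print(r, T.px[r,240:262].max(-1).tolist())
for q in (248,252,256,292,294): print(q, T.px[178:226,q].max(-1).tolist())
E
python3 -W ignore m.py
```

```text
[257.5 176.4] [276.8 186.3] [558.8 -32.1 198.2] 0.03
[265.8 183.9] [287.6 185.7] [561.1 -61.3 190.4] 0.0
[270.  189.6] [294.4 186.8] [558.5 -79.7 184.7] 0.09
[246.  185.4] [278.2 203.1] [514.1 -35.1 199.5] 0.01
[253.2 194.4] [288.6 203.8] [512.9 -63.2 188.2] 0.01
[259.  198.5] [294.8 202.6] [516.6 -80.4 183.3] 0.11
[248.9 177.7] [273.7 194.8] [535.8 -23.4 203.5] 0.01
mark [257.08478261 187.76180124] [285.47520661 195.52187652] [534.8 -55.2 190.4] 0.0
n [-0.004 -0.319  0.948] tilt 18.6 res [-1.4  0.5  1.   1.  -0.8  0.   0.9 -1.4]
side knob [(np.int32(62), [167, 152, 9, 10], array([170.6, 156.6])), (np.int32(13), [167, 164, 4, 6], array([168.4, 166.8]))]
top knob [(np.int32(15), [162, 203, 4, 6], array([163.3, 205.8]))]
knob rough [481.8 266.6 117.7] 0.3145539224952927
rest [[160.6, 209.0], [188.9, 200.3], [197.6, 228.4], [169.3, 237.1]] [[513.0, 326.0], [539.0, 237.0], [451.0, 209.0], [425.0, 296.0]] [481.8 267.   28. ]
rest [[153.2, 185.2], [164.2, 159.6], [196.0, 173.3], [185.1, 198.9]] [[411.0, 282.0], [504.0, 352.0], [541.0, 230.0], [448.0, 168.0]] [475.1 256.4  28. ]
190 [164, 1
[... 1022 characters left out ...]
16, 164, 165, 164, 165]
256 [167, 167, 166, 165, 167, 155, 112, 109, 108, 106, 109, 109, 106, 108, 109, 106, 109, 106, 106, 107, 108, 107, 106, 107, 108, 109, 110, 106, 105, 110, 106, 109, 108, 107, 110, 108, 108, 107, 109, 111, 108, 111, 103, 112, 164, 165, 165, 164]
292 [161, 161, 163, 163, 163, 153, 63, 60, 63, 60, 56, 62, 59, 63, 62, 61, 60, 57, 61, 60, 57, 58, 60, 60, 60, 59, 59, 59, 63, 64, 68, 78, 79, 73, 75, 74, 75, 76, 73, 71, 76, 115, 162, 161, 162, 162, 163, 164]
294 [167, 162, 162, 166, 166, 154, 62, 61, 80, 120, 61, 60, 58, 65, 62, 63, 60, 63, 58, 58, 60, 63, 57, 69, 92, 86, 63, 58, 58, 73, 105, 110, 111, 113, 111, 111, 107, 109, 113, 107, 114, 141, 163, 162, 162, 159, 159, 161]
```

```bash
cat >> h.py <<'E'
MARK=np.array([534.8,-55.2,190.9]); th=np.radians(18.7); HX=np.array([-.035,.999,0]); NRM=np.array([0,0,np.cos(th)])-np.sin(th)*HX/np.linalg.norm(HX)
G=np.array([481.8,266.8,98.])
def rots(yaw):
    a=R.from_euler('z',yaw,degrees=True)*R.from_euler('x',180,degrees=True)
    ax=np.cross([0,0,1],NRM); ax/=np.linalg.norm(ax)
    return a.as_rotvec(),(R.from_rotvec(ax*th)*a).as_rotvec()
E
python3 - <<'E'
from h import *
from cell import inverse_kinematics as ik, monitor
q0=np.array(monitor.read_joints())
print(R.from_rotvec(monitor.read_eef_rot()).as_matrix().round(2).tolist(), NRM, monitor.read_ft_force())
for y in range(-180,180,30):
    a,b=rots(y); A=ik(G.tolist(),a.tolist()); A2=ik((G+[0,0,90]).tolist(),a.tolist()); B=ik((MARK+NRM*87).tolist(),b.tolist()); C=ik((MARK+NRM*130).tolist(),b.tolist())
    print(y,*[None if q is None else np.round(q,2).tolist() for q in (A,A2,B,C)],sep=' | ')
E
```

```text
[[-0.93, 0.36, -0.0], [0.36, 0.93, -0.0], [0.0, -0.0, -1.0]] [ 0.0112258  -0.3204164   0.94721028] [-0.11862647 -0.87948014 -1.13563374]
-180 | [-0.24, 0.5, -0.39, 1.91, 0.26, 0.79, 0.8] | [-0.23, 0.37, -0.4, 1.85, 0.17, 0.96, 0.87] | [0.01, 0.32, 0.36, 1.74, -0.44, 1.26, 2.11] | [-0.03, 0.3, 0.44, 1.68, -0.43, 1.35, 2.11]
-150 | [-0.18, 0.51, -0.47, 1.91, 0.31, 0.8, 1.28] | [-0.16, 0.38, -0.49, 1.84, 0.21, 0.97, 1.36] | [1.2, 0.66, -1.3, 1.7, 0.32, 1.25, 1.96] | [1.22, 0.61, -1.3, 1.64, 0.27, 1.33, 2.01]
-120 | [-0.09, 0.53, -0.58, 1.9, 0.39, 0.82, 1.73] | [-0.07, 0.4, -0.6, 1.84, 0.27, 0.98, 1.83] | [1.2, 0.66, -1.3, 1.7, 0.32, 1.25, 2.48] | [1.22, 0.61, -1.3, 1.64, 0.27, 1.33, 2.53]
-90 | [-0.01, 0.56, -0.69, 1.9, 0.47, 0.84, 2.19] | [0.01, 0.43, -0.71, 1.84, 0.33, 1.0, 2.3] | [-0.6, 0.69, 1.36, 1.76, -0.89, 1.56, -2.19] | [-0.58, 0.64, 1.36, 1.7, -0.83, 1.61, -2.23]
-60 | [-1.45, 1.0, 1.35, 1.95, -1.08, 1.19, -2.28] | [-1.48, 0.77, 1.36, 1.88, -0.82, 1.2, -2.45] | [-0.52, 0.53, 1.13, 1.76, -0.74, 1.43, -1.79] | [-0.5, 0.49, 1.13, 1.69, -0.69, 1.5, -1.83]
-30 | [-1.36, 0.79, 1.13,
[... 601 characters left out ...]
0.55, 0.34, -0.01, 1.86, 0.0, 0.94, -1.08] | [0.1, 0.32, 0.25, 1.74, -0.4, 1.25, -0.02] | [0.1, 0.29, 0.28, 1.68, -0.39, 1.34, -0.03]
90 | [-0.47, 0.47, -0.11, 1.92, 0.07, 0.76, -0.62] | [-0.46, 0.34, -0.12, 1.85, 0.05, 0.95, -0.6] | [0.08, 0.32, 0.29, 1.74, -0.41, 1.25, 0.51] | [0.06, 0.3, 0.33, 1.68, -0.4, 1.34, 0.51]
120 | [-0.38, 0.47, -0.21, 1.91, 0.14, 0.77, -0.15] | [-0.37, 0.35, -0.22, 1.85, 0.09, 0.95, -0.11] | [0.02, 0.32, 0.35, 1.74, -0.43, 1.26, 1.06] | [0.01, 0.3, 0.4, 1.68, -0.42, 1.35, 1.05]
150 | [-0.31, 0.48, -0.31, 1.91, 0.2, 0.78, 0.32] | [-0.29, 0.36, -0.32, 1.85, 0.14, 0.96, 0.37] | [0.02, 0.32, 0.36, 1.74, -0.43, 1.26, 1.58] | [-0.02, 0.3, 0.43, 1.68, -0.43, 1.35, 1.58]
```

```bash
python3 - <<'E'
from h import *
from cell import manip, effector, monitor, cams
a,b=rots(150)
manip.move_ptp((G+[0,0,60]).tolist(),a.tolist()); manip.move_l(G.tolist(),a.tolist(),speed=100)
f0=np.mean([monitor.read_ft_force() for _ in range(5)],0)
effector.grip(15)
print("w",monitor.read_width(),monitor.read_grasp_force(),monitor.read_eef_pos(),f0,monitor.read_ft_force(),monitor.read_wrist_torque())
manip.move_l((G+[0,0,50]).tolist(),speed=60)
print("t",monitor.read_time_s(),monitor.read_width(),monitor.read_ft_force())
S,T=Cam("side"),Cam("top")
r=lambda im,x,y,w,h:cv2.resize(im[y:y+h,x:x+w],(400,400),interpolation=cv2.INTER_CUBIC)
cv2.imwrite("pics/lift.png",np.hstack([r(S.px,130,110,80,80),r(T.px,135,170,80,80)]))
E
```

```text
w 22.269544794106725 58.55032682418823 [482.12568986 266.91907356  98.48016064] [-0.31838855 -0.53687592  1.40407839] [ 0.22044575 -0.87410858  4.13588531] [-0.13851658  0.21202973 -0.02512755]
t 4.0083 22.187752917191844 [-0.08462263  0.55601439 -2.77250906]
```

View pics/lift.png

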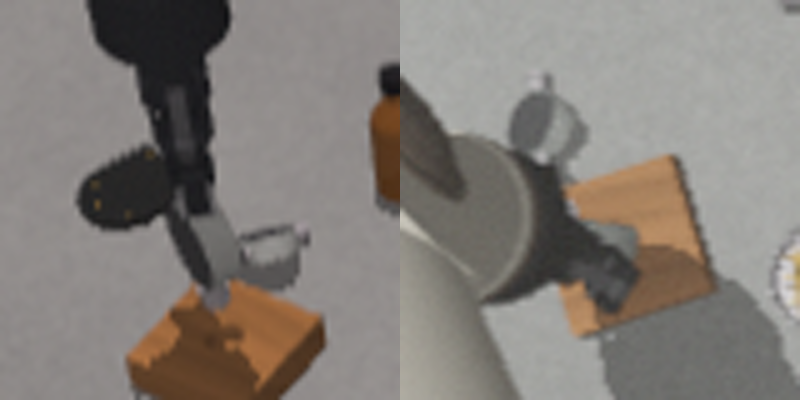

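The gauge is gripped and clear of the recess. The foot is visible at side (173,169) and the small gauge hasn't moved. Next I move to a hover over the cross.

```bash
python3 - <<'E'
from h import *
from cell import manip, effector, monitor, cams
a,b=rots(150)
p=monitor.read_eef_pos()
manip.move_l([p[0],p[1],320],speed=200)
manip.move_ptp((MARK+NRM*(86.5+30)).tolist(),b.tolist()); manip.move_l((MARK+NRM*(86.5+12)).tolist(),b.tolist(),speed=60); manip.wait(.3)
f=[];m=[]
for _ in range(10): f.append(monitor.read_ft_force()); m.append(monitor.read_wrist_torque()); manip.wait(.02)
print("t",monitor.read_time_s(),np.mean(f,0),np.std(f,0),np.mean(m,0),np.std(m,0),monitor.read_eef_pos(),MARK+NRM*98.5,R.from_rotvec(monitor.read_eef_rot()).as_matrix()[:,2],NRM)
np.savez("base.npz",f=np.mean(f,0),m=np.mean(m,0))
S,T=Cam("side"),Cam("top"); cv2.imwrite("pics/side_h.png",S.px); cv2.imwrite("pics/top_h.png",T.px)
r=lambda im,x,y,w,h:cv2.resize(im[y:y+h,x:x+w],(400,400),interpolation=cv2.INTER_CUBIC)
cv2.imwrite("pics/hover.png",np.hstack([r(S.px,220,130,80,80),r(T.px,250,150,80,80)]))
F=MARK+NRM*12; print(S.proj(F),T.proj(F),S.proj(MARK),T.proj(MARK))
E
```

```text
t 7.4167 [ 0.10795492  0.18706065 -2.90271772] [0.43005269 0.32475093 0.38221273] [-0.57583962 -0.00976747  0.0113751 ] [0.02912791 0.01459988 0.02253546] [535.9476474  -86.90010292 284.3073431 ] [535.90574129 -86.76101567 284.20021236] [-0.01100001  0.32033194 -0.9472415 ] [ 0.0112258  -0.3204164   0.94721028]
[258.20584478 185.46485202] [287.22672126 195.00576062] [257.08381488 187.64520576] [285.50356625 195.5115761 ]
```

View pics/hover.png

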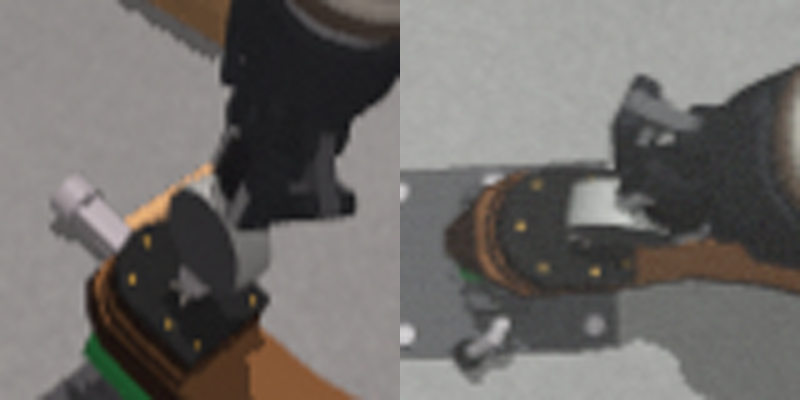

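```bash
python3 - <<'E'
from h import *
S=Cam("side","side0.npz");T=Cam("top","top0.npz")
a=cv2.imread("pics/side_h.png");b=cv2.imread("pics/top_h.png")
def crop(C,im,x,y):
    z=cv2.resize(im[y:y+40,x:x+40],(400,400),interpolation=cv2.INTER_CUBIC)
    z=cv2.convertScaleAbs(z,alpha=1.5,beta=25)
    for k,c in ((0,(0,0,255)),(12,(0,255,0)),(12+52,(255,0,0)),(118,(255,0,255))):
        u=(C.proj(MARK+NRM*k)-[x,y]+.5)*10-.5; cv2.circle(z,tuple(int(v) for v in u),3,c,-1)
    return z
cv2.imwrite("pics/h2.png",np.hstack([crop(S,a,240,160),crop(T,b,270,175)]))
E
```

```text
(no output)
```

View pics/h2.png

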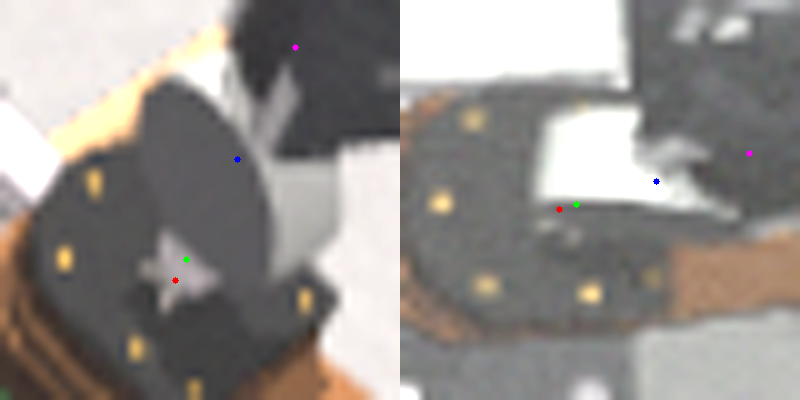

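```bash
cat >> h.py <<'E'
B=None
def fn(k=8):
    from cell import monitor,manip
    f=[];m=[]
    for _ in range(k): f.append(monitor.read_ft_force()); m.append(monitor.read_wrist_torque()); manip.wait(.01)
    b=np.load("base.npz"); return (np.mean(f,0)-b["f"])@NRM,np.mean(f,0)-b["f"],np.mean(m,0)-b["m"]
E
python3 - <<'E'
from h import *
from cell import manip, monitor
a,b=rots(150)
for d in (6,4.5,3.5):
    manip.move_l((MARK+NRM*(86.5+d)).tolist(),b.tolist(),speed=20); F=fn(); print(d,F[0].round(2))
    if F[0]>2: break
print(monitor.read_time_s())
S,T=Cam("side"),Cam("top"); cv2.imwrite("pics/side_n.png",S.px); cv2.imwrite("pics/top_n.png",T.px)
c=lambda im,x,y:cv2.convertScaleAbs(cv2.resize(im[y:y+40,x:x+40],(400,400),interpolation=cv2.INTER_CUBIC),alpha=1.6,beta=20)
cv2.imwrite("pics/n2.png",np.hstack([c(S.px,240,165),c(T.px,265,175)]))
E
```

```text
6 2.51
8.0333
```

View pics/n2.png

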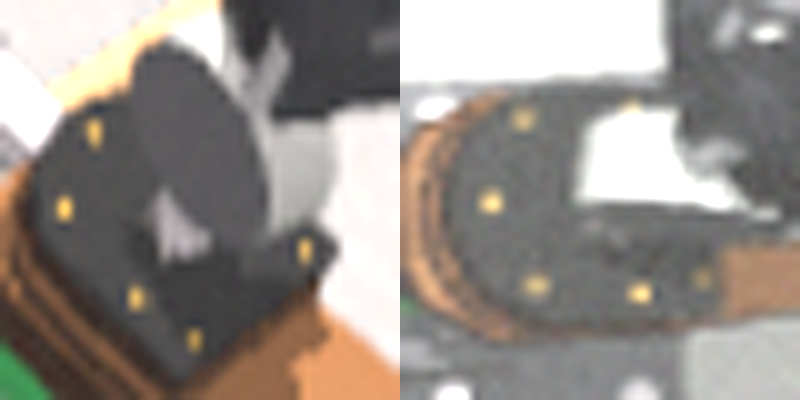

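```bash
python3 - <<'E'
from h import *
from cell import manip, monitor
F=fn(20); print(F, monitor.read_eef_pos(), (np.array(monitor.read_eef_pos())-MARK)@NRM)
S=Cam("side","side0.npz");T=Cam("top","top0.npz")
a=cv2.imread("pics/side0.png");b=cv2.imread("pics/side_n.png");h=cv2.imread("pics/side_h.png")
x,y=246,176
def c(im,k):
    z=cv2.convertScaleAbs(cv2.resize(im[y:y+22,x:x+22],(396,396),interpolation=cv2.INTER_NEAREST),alpha=2,beta=-20)
    P=R.align_vectors([NRM],[[0,0,1]])[0].as_matrix()
    pts=np.array([S.proj(MARK+NRM*k+P@[9*np.cos(t),9*np.sin(t),0]) for t in np.linspace(0,6.28,24)])
    for p in pts: cv2.circle(z,tuple(int(v) for v in (p-[x,y]+.5)*18),1,(0,255,0),-1)
    return z
cv2.imwrite("pics/n3.png",np.hstack([c(a,0),c(b,6)]))
E
```

```text
(np.float64(2.8167032270353327), array([-0.10696692, -1.02279098,  2.62896747]), array([ 0.01205487, -0.03527794, -0.01944057])) [535.95241444 -84.92882977 278.65044301] 92.65666295792936
```

View pics/n3.png

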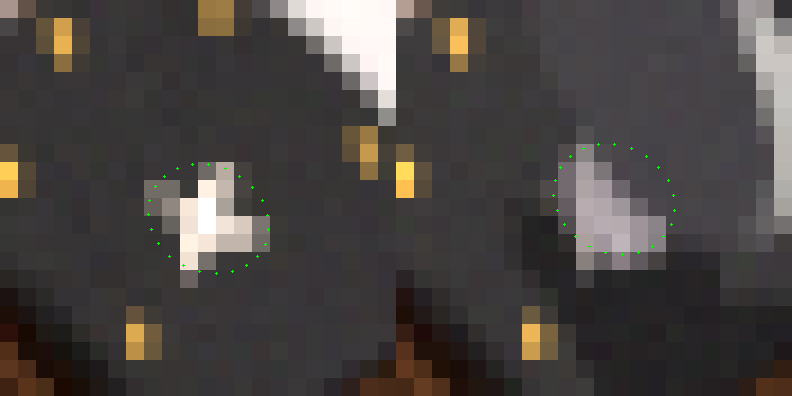

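Pin contact is confirmed: 2.8 N along the normal with almost no moment. In the side view the foot ellipse (centre about (257.1,187.3)) covers the cross. Next I press in small steps.

```bash
python3 - <<'E'
from h import *
from cell import manip, monitor
a,b=rots(150)
d=92.5
print("cmd/actual",(np.array(monitor.read_eef_pos())-MARK)@NRM)
while d>86:
    d-=.4; manip.move_l((MARK+NRM*d).tolist(),b.tolist(),speed=8); manip.wait(.1); F=fn(10)
    print(round(d,1),round((np.array(monitor.read_eef_pos())-MARK)@NRM,2),F[0].round(2),F[1].round(2),F[2].round(3))
    if F[0]>8.5: break
print(monitor.read_time_s(),monitor.read_width())
E
```

```text
cmd/actual 92.65666295792936
92.1 92.24 3.62 [-0.08 -1.23  3.4 ] [ 0.015 -0.033 -0.024]
91.7 91.8 4.6 [ 0.28 -1.31  4.41] [ 0.    -0.068 -0.014]
91.3 91.42 5.57 [ 0.1  -1.89  5.24] [ 0.004 -0.036 -0.026]
90.9 91.01 6.55 [ 0.17 -2.13  6.19] [ 0.011 -0.061 -0.031]
90.5 90.83 8.59 [ 0.1  -2.56  8.2 ] [ 0.038 -0.022 -0.011]
10.4667 22.57411677264255
```

```bash
python3 - <<'E'
from h import *
from cell import manip, monitor
a,b=rots(150)
d=90.5
while d>89:
    d-=.15; manip.move_l((MARK+NRM*d).tolist(),b.tolist(),speed=8); manip.wait(.1); F=fn(25)
    print(round(d,2),round((np.array(monitor.read_eef_pos())-MARK)@NRM,2),F[0].round(2),F[1].round(2),F[2].round(3))
    if F[0]>11: break
print(monitor.read_time_s(),monitor.read_width())
S,T=Cam("side"),Cam("top"); cv2.imwrite("pics/side_p.png",S.px)
x,y=246,176
z=lambda im:cv2.convertScaleAbs(cv2.resize(im[y:y+22,x:x+22],(396,396),interpolation=cv2.INTER_NEAREST),alpha=2,beta=-20)
f=lambda im,x,y:cv2.resize(im[y:y+66,x:x+66],(396,396),interpolation=cv2.INTER_CUBIC)
cv2.imwrite("pics/p.png",np.hstack([z(S.px),f(S.px,225,140)]))
E
```

```text
90.35 90.87 9.05 [-0.32 -3.02  8.54] [0.035 0.005 0.005]
90.2 90.85 9.79 [-0.1  -3.22  9.25] [0.05  0.036 0.002]
90.05 90.81 10.25 [-0.07 -3.17  9.75] [0.055 0.055 0.013]
89.9 90.79 10.73 [-0.24 -3.47 10.15] [0.072 0.093 0.018]
89.75 90.8 11.51 [-0.4  -3.51 10.97] [0.073 0.107 0.028]
13.2583 22.45627431898709
```

View pics/p.png

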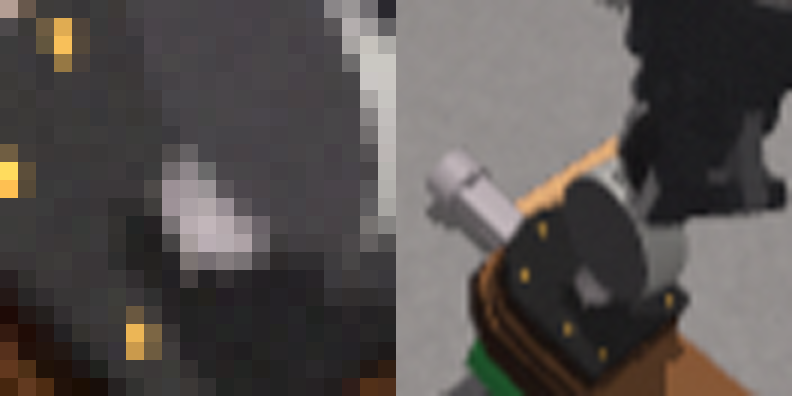

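The foot sits flat. Contact went stiff after about 2.5 mm of pin travel, the cross is hidden under the foot, and the nails are at the same pixels as before, so the shoe has not moved. I check that the push is steady and hand in.

```bash
python3 - <<'E'
from h import *
from cell import manip, monitor, workorder
manip.wait(.5); F=fn(40); print(F[0],F[1],monitor.read_eef_pos(),MARK+NRM*89.75,monitor.read_time_s(), R.from_rotvec(monitor.read_eef_rot()).as_matrix()[:,2])
if 10<F[0]<14: print(workorder.close_job())
E
```

```text
11.29837298699507 [-0.31009729 -3.64880218 10.6974325 ] [536.30267609 -84.56148716 276.80306036] [535.80751554 -83.95737215 275.91212243] 14.1917 [-0.00956114  0.31974097 -0.94745675]
the job is handed in; nothing more can be done
None
```

I handed in the job with the gauge's foot flat on the chalk cross, in line with the measured heel tilt of about 18.7° (good to about 1°), and the arm still holding a steady push of about 11.3 N. The shoe did not move, and I saw nothing else on the bench disturbed.

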